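# Slide the catch tray home under the sorting screen

## Robot

A 6-joint arm with a two-finger parallel gripper is mounted at the origin on the work surface. World frame = base frame: x ahead of the robot, y to its left, z up, the work surface at z = 0. Lengths are in mm, angles in degrees, forces in N, time in s.
With the tool pointing down it reaches from about 350 to 850 mm from the base axis. Payload 8.1 kg.
Tool frame: the origin (TCP) lies at the very end of the fingers, on their centre line; the grasp point (between the pads) lies 19 mm behind it; z points along the fingers, y is the line along which they close (so a half turn about z gives the same grasp; the last joint's range is limited). The gripper opens to 85 mm and grips with 20 to 120 N. Pads are 22 mm wide; open, the fingers measure 114 mm over their backs; the gripper's body (76 mm by 85 mm) begins 54 mm behind the grasp point. The pads swing forward as they close: fully open they stand 13 mm farther back than shut.
Start: joints at [-71.757, 7.471, 85.268, -0, 87.261, -4.893], TCP at [235.769, -551.741, 206.792] pointing down, gripper open.
Joint ranges: [-169.43, 169.43], [-51.17, 129.36], [1.28, 143.12], [-76.62, 256.62], [0, 156.53], [-152.29, 152.29]. Speed limits (degrees/s): [136.94, 136.94, 159.86, 180, 180, 180].

## Interface

Orientations are given as [roll, pitch, yaw] about the fixed x, y, z axes, in that order (R = Rz(yaw) Ry(pitch) Rx(roll)).
In Python, from bench import sense, eyes, job, models gives the robot as it stands. The module is installed in compiled form; this text tells all that it offers.
- The arm moves only by the tool apply_moves, never from a script. Its argument "rows" is a list of rows, each a list of 6 numbers: the shift along the tool's x, y, z in mm, then the turn, a rotation vector about the tool's x, y, z in rad. In form: [[dx, dy, dz, rx, ry, rz], ...]. A call has exactly 5 rows; each row shifts and turns the commanded pose from where the row before left it, along the tool's axes as they then stand; what a row does not reach is not made up. A row lasts 1/8 s, in which the tool goes at most 62.5 mm and 10.7 degrees, less where a joint would pass 70% of its speed; a pose out of reach is approached as far as the arm can. A call is refused whole if a number of a shift passes 62.5 or a number of a turn 0.188, either way. A call with a gripper value outside its range is refused whole. "fingers" is the finger opening in mm, from 0 to 85.4, set as the call begins (left out, the last holds). The fingers move at their own pace and stop on an object; "grip_force" is the grip in N (left out, the last holds). Time passes only in rows, so rows that do not move let the fingers close, or fill a call up. It gives the time, the measured TCP pose, the force, the opening and the grip force at its end, in the units of the state.
- sense(): the state, without advancing time (a new reading comes with each control period).
- eyes.snapshot(name): name is "side" or "top"; returns (picture, depth): 480x640x3 uint8, red, green, blue; 480x640 float32, mm along the optical axis (not along the pixel's ray), 0 where there is no reading.
- eyes.get_calibration(name): a dict with "intrinsics" (3x3 intrinsics, pixels), "R" (3x3) and "t" (3): a world point X has camera coordinates R X + t. Camera axes: x right, y down, z forward; pixel columns grow to the right and rows downward; lengths in mm; the calibration is good to about 2 mm. A picture is of the moment at which its call begins. get_calibration takes no time and is no camera call.
- job.hand_in(): hands the job in; it is judged then, once.
Trained networks look in the newest picture that a camera, given by its name, has taken for a name from the list of things; names that differ only in an ending like _2 or _b are one class to them, and where a whole thing is asked for, a point or a joint stands for the part that bears it (a point fixed in the world has none). Each returns a list of dicts, best first, with "confidence" (0 to 1); they miss things now and then, are a little off and sometimes report something else, mostly with a low value. They report only what shows in the picture. A call takes as long as a camera call.
- models.boxes_of(name, camera): "xyz" ([x, y, z] in mm, in world coordinates, good to about 4 mm: the middle of the surface that is visible of it).
- models.cut_out(name, camera): "pixels" (480x640 bool, what is visible of it).
- models.place_of(name, camera): "xyz" ([x, y, z] in mm, in world coordinates, good to about 4 mm: a listed point, or the origin of a listed thing).
The state is a dict: "time": time; "joint_pos": joint angles; "qd": joint speeds; "joint_efforts": joint torques, N m; "tool_pos": TCP position; "tcp_rot": TCP orientation; "ft_force": force on the tool from outside, world axes, zero at the start; "wrist_torque": the same for the moment, N m; "finger_gap": finger opening in mm; "grip_force": force on a finger pad.
Only numpy, scipy, OpenCV 4.12 (cv2) and the standard library are available. Lean on these libraries where they do the work, as an engineer would, in place of code of your own. Each camera call takes 0.05 s, during which the arm holds its last target. There are 200 camera calls.

## Task

The washed blue catch tray lies in the green crate. Lift it out, set it down flat on the table at the open mouth of the sorting stand with its black pull bar towards the outside and let go of it; then take it again and slide it in under the screen until its back edge is fully home against the back stop. Do not bump or scrape it on the screen above, and leave the jars, lids, scoop and scale where they are.

Things in the scene. Friction and masses are not known exactly. Their poses are not given: they have to be found in the camera images.
- tray_center (a point): Centre, half-way up, of the pan of the loose blue catch tray (0.45 kg). Pan 160 x 160 x 40 mm high, open top, walls and floor 3 mm, two compartments 71 mm wide parted by a 12 mm thick divider running along x through the centre, top level with the rim: pinch it from above, closing along y. x points from pull bar (front) to back, z up. It starts flat in the crate with about 10 mm free all round.
- tray_handle (a point): Centre of the tray's black pull bar: 100 mm long along the tray's y, 12 x 12 mm section, 26 mm above the tray's underside, 121 mm in front (-x) of the tray's centre, with 35 mm clear to the pan's front wall (8 mm wide standoffs 44 mm either side of its middle). Pinch it from above with fingers closing along the tray's x, or push it. Axes as the tray's.
- tray: The same catch tray, 207 mm long with its pull bar; origin on its underside below the centre of the pan (20 mm under tray_center); axes as the tray's. It slides on the table with about 3 to 8 N.
- stand: Fixed aluminium sorting stand. Origin at table level, mid-mouth, below the screen's front edge; x points into the bay, z up. Bay 176 mm wide between side walls (74 mm high, 188 mm over all), 50 mm clear height, stop face at x = 155 mm. Guide plates 46 mm high flare over the 28 mm before the mouth, to 196 mm apart. Tray fully home: its centre at x = 75 mm, its pull bar 46 mm outside the mouth.
- screen: The stand's slotted steel screen (fine slots on one half, coarse on the other, a bar between): a level grid 155 mm deep (x) x 176 mm wide, underside 50 mm and top 56 mm above the table; the tray has 10 mm to spare below it. Same origin and axes as the stand.
- crate: Fixed green wash-up crate: open box 237 (x) x 190 (y) x 48 mm high, walls and floor 5 mm; origin at the centre of its underside on the table. The tray lies in it with its x along the crate's x, its centre about 23 mm to +x of the crate's origin.
- jar_mid: Bystander: full square jar with orange lid, 87 x 87 x 118 mm, on the table between stand and crate, towards the back; origin under its centre.
- jar_side: Bystander: another such jar at the left side of the table; origin under its centre.
- lid_stand: Bystander: orange jar lid, 84 mm diameter x 22 mm, lying on the back half of the screen (its top 78 mm above the table); origin under its centre.
- lid_table: Bystander: another such lid on the table at the left side; origin under its centre.
- scoop: Bystander: aluminium nut scoop with black handle, on the table between stand and crate, near the robot; origin under the back of its blade, which is 90 mm long (+x), 66 mm wide, 40 mm high; handle 95 mm long along -x, 22 mm thick.
- scale: Bystander: white portion scale 195 x 145 x 44 mm on the right side of the table; origin under its centre.

How it is judged (in metres and radians):
On the way:
1. the tray stands flat and still on the table at the mouth of the stand (its centre within 25 cm of the mouth and not yet more than 5.5 cm inside, so not home), released by the fingers (horizontal distance between tray_center and stand below 0.25 m and x of tray_center in the frame of stand below 0.055 m and height (world z) of tray_center below 0.026 m and angle between tray_center's own z axis and vertical below 0.04 rad and linear speed of tray below 0.02 m/s and contact force between the fingers and tray below 0.2 N), for 0.2 s.
At the end, for the whole second after the job is handed in: The tray rests flat on the table under the screen, pull bar outside, its back edge within 6 mm of the back stop, between the side walls (within 10 mm of the middle, within 0.1 rad of square), at rest and released; everything else stands where it was (x of tray_center in the frame of stand between 0.069 and 0.08 m and y of tray_center in the frame of stand between -0.01 and 0.01 m and angle between the x axis of tray_center and the x axis of stand, either way round below 0.1 rad and height (world z) of tray_center below 0.026 m and angle between tray_center's own z axis and vertical below 0.04 rad and linear speed of tray below 0.01 m/s); the robot touches nothing.
It fails at once if the tray presses or knocks on the screen above it with more than 3 N (contact force between tray and screen above 3 N).
It fails at once if a jar, a lid, the scoop or the scale is moved more than 20 mm (distance of any of jar_mid, jar_side, lid_stand, lid_table, scoop, scale from where it was at the start of the episode above 0.02 m).
It also fails if it takes over 70 s, if anything falls off the work surface, if the arm or the gripper's body presses on something with over 40 N, if the wrist force passes 120 N, or if a joint passes its speed limit or range.

## Working session

There is one attempt and no reset: what is moved stays moved. The work goes in short steps, Python scripts to look and compute and a tool call to move; the robot and the scene stay as the last step left them, time stands still between calls to the robot, and variables do not carry over. Pictures are saved under pics/ and viewed, at most 10 in all, crops included, and the job is handed in when it is done.

Besides the shell and the picture viewer there is one more tool, called after ">>>" as name(argument=value, ...), one argument or row to a line, values as JSON. apply_moves: Moves the arm, as the interface text tells. Its arguments: {"type":"object","properties":{"rows":{"type":"array"},"fingers":{"type":"number"},"grip_force":{"type":"number"}},"required":["rows"]}

```bash
mkdir -p pics; python3 - <<'E'
from bench import sense, eyes, job, models
import cv2,numpy as np
s=sense();print(s['time'],s['tool_pos'],s['tcp_rot'],s['ft_force'],s['finger_gap'])
for c in ("top","side"):
    p,d=eyes.snapshot(c);cv2.imwrite(f"pics/{c}0.png",p[:,:,::-1]);np.save(f"pics/{c}0d.npy",d)
    k=eyes.get_calibration(c);print(c,k['intrinsics'].tolist(),np.round(k['R'],3).tolist(),np.round(k['t'],1), (-k['R'].T@k['t']).round())
    for n in ("tray_center","tray_handle","stand","screen","crate","jar_mid","scoop","lid_stand"):
        r=models.place_of(n,c);print(n,[(np.round(x['xyz']).tolist(),round(x['confidence'],2)) for x in r[:2]])
E
```

```text
0.0 [ 235.5572675  -551.16052429  205.73603221] [-1.79891630e+02 -6.80425997e-03  2.31354200e+01] [ 0.60730222  0.3730244  -0.33405552] 85.46292707435683
top [[574.4341130439464, 0.0, 334.97364888391087], [0.0, 574.4341130439464, 243.28060458517606], [0.0, 0.0, 1.0]] [[0.02, -1.0, -0.008], [-0.994, -0.019, -0.104], [0.104, 0.01, -0.995]] [  -7.9  541.8 1582.6] [ 375.  -14. 1630.]
tray_center [([617.0, -234.0, 24.0], 0.83)]
tray_handle [([502.0, -206.0, 34.0], 0.89)]
stand [([609.0, 252.0, -4.0], 0.62), ([618.0, -232.0, 11.0], 0.34)]
screen [([608.0, 250.0, -3.0], 0.62)]
crate []
jar_mid [([692.0, -8.0, -1.0], 0.6)]
scoop [([434.0, 8.0, -4.0], 0.63)]
lid_stand [([714.0, 252.0, 53.0], 0.64)]
side [[622.613737929144, 0.0, 320.35692495648254], [0.0, 622.613737929144, 236.5104029917102], [0.0, 0.0, 1.0]] [[-0.769, -0.639, -0.013], [-0.489, 0.601, -0.632], [0.412, -0.479, -0.775]] [ 426.4  333.5 1886.6] [-286.  976. 1679.]
tray_center [([614.0, -234.0, 25.0], 0.57), ([718.0, 250.0, 56.0], 0.27)]
tray_handle [([499.0, -207.0, 36.0], 0.97), ([400.0, 522.0, 2.0], 0.36)]
stand [([614.0, 254.0, 1.0], 0.68)]
screen [([610.0, 254.0, 1.0], 0.78)]
crate [([602.0, -227.0, -0.0], 0.78)]
jar_mid [([692.0, 1.0, 0.0], 0.96)]
scoop [([437.0, 7.0, -1.0], 0.93)]
lid_stand [([717.0, 251.0, 55.0], 0.65)]
```

View pics/top0.png

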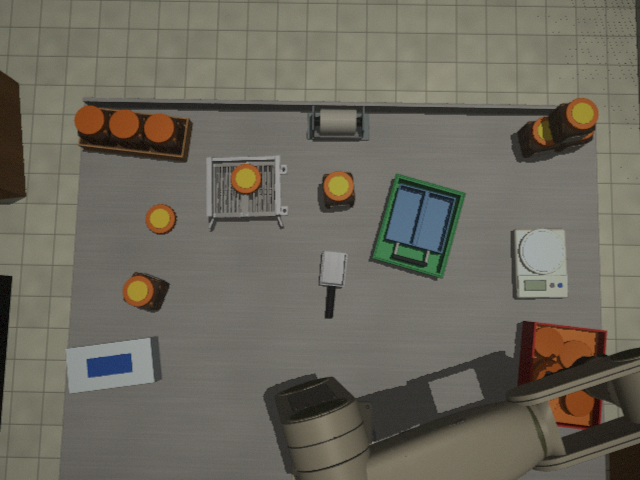

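View pics/side0.png

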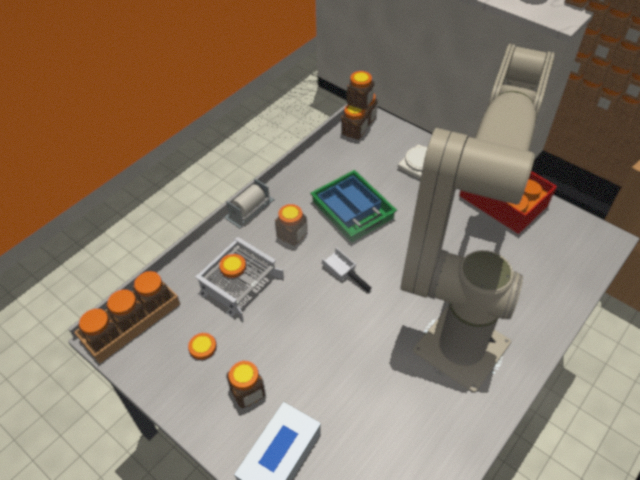

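The top view shows the tray (pixels 385–455, 185–265) tilted in the crate, with its bar towards the robot. The stand (207–285, 155–225) has its mouth towards the robot and is nearly square to the world axes. The jar (338,187) and scoop (333,270) lie between the two. Next I refine the poses from masks and depth.

```bash
cat > h.py <<'E'
import numpy as np,cv2
from bench import sense, eyes, job, models
def ray(c,uv,z):
    k=eyes.get_calibration(c);K,R,t=k['intrinsics'],k['R'],k['t']
    uv=np.atleast_2d(uv).astype(float);d=np.c_[uv,np.ones(len(uv))]@np.linalg.inv(K).T@R
    C=-R.T@t;return C+d*((z-C[2])/d[:,2])[:,None]
def cloud(c,d):
    k=eyes.get_calibration(c);K,R,t=k['intrinsics'],k['R'],k['t']
    v,u=np.mgrid[:480,:640];P=np.stack([(u-K[0,2])/K[0,0]*d,(v-K[1,2])/K[1,1]*d,d],-1)
    return (P-t)@R
def blue(p):
    h=cv2.cvtColor(p,cv2.COLOR_RGB2HSV);return (h[...,0]>95)&(h[...,0]<130)&(h[...,1]>70)
def trayrect(c,p,z,box):
    m=blue(p);b=np.zeros_like(m);b[box[1]:box[3],box[0]:box[2]]=1;m&=b
    m=cv2.morphologyEx(m.astype(np.uint8),cv2.MORPH_OPEN,np.ones((3,3)))
    v,u=np.nonzero(m);P=ray(c,np.c_[u,v],z)[:,:2]
    return cv2.minAreaRect(P.astype(np.float32)),len(u)
E
python3 - <<'E'
from h import *
for c,bx in (("top",(370,170,475,285)),("side",(300,160,400,245))):
    p=cv2.imread(f"pics/{c}0.png")[:,:,::-1].copy();d=np.load(f"pics/{c}0d.npy")
    print(c,trayrect(c,p,45,bx))
    X=cloud(c,d)
    w=(X[...,2]>64)&(X[...,2]<78)&(X[...,0]>590)&(X[...,0]<800)&(X[...,1]>130)&(X[...,1]<370)&(d>0)
    Q=X[w]
    for s in (1,-1):
        q=Q[(s*(Q[:,1]-252)>75)];print(len(q))
        if len(q)>10:
            l=cv2.fitLine(q[:,:2].astype(np.float32),cv2.DIST_HUBER,0,.01,.01).ravel()
            print('wall',s,'yaw',np.degrees(np.arctan2(l[1],l[0])),'y at x=690',l[3]+(690-l[2])*l[1]/l[0],'x range',np.percentile(q[:,0],[1,99]),q[:,2].mean())
    g=(X[...,2]>35)&(X[...,2]<55)&(X[...,0]>520)&(X[...,0]<800)&(X[...,1]>130)&(X[...,1]<370)&(d>0)
    print('flare x min',np.percentile(X[g][:,0],[1,3]))
    for n in ("stand","tray_center","tray_handle"):
        print(n,[ (np.round(x['xyz']),x['confidence']) for x in models.place_of(n,c)[:1]])
I=cv2.imread("pics/top0.png");cv2.imwrite("pics/c1.png",np.hstack([cv2.resize(I[145:240,195:300],None,fx=4,fy=4,interpolation=2)[:380,:400],cv2.resize(I[170:285,365:475],None,fx=3.3,fy=3.3,interpolation=2)[:380]]))
E
```

```text
top (((614.4801025390625, -233.55812072753906), (161.58053588867188, 163.5144805908203), 76.4801254272461), 3333)
254
wall 1 yaw -0.03381355 y at x=690 351.7838 x range [605.74051822 768.54286833] 73.79597608520737
192
wall -1 yaw 1.7026974 y at x=690 164.91768 x range [614.46256657 776.8711844 ] 74.49132454016485
flare x min [584.73546764 595.22385657]
stand [(array([609., 252.,  -4.]), 0.62)]
tray_center [(array([ 617., -234.,   24.]), 0.83)]
tray_handle [(array([ 502., -206.,   34.]), 0.89)]
side (((607.352783203125, -231.82098388671875), (164.806884765625, 183.3416748046875), 76.01249694824219), 1675)
174
wall 1 yaw 1.7520348 y at x=690 349.20227 x range [606.9950226  774.47954096] 73.30990873053759
183
wall -1 yaw 2.7412584 y at x=690 164.36758 x range [615.97832414 783.21942821] 71.90863469741262
flare x min [586.32063046 594.43504864]
stand [(array([614., 254.,   1.]), 0.68)]
tray_center [(array([ 614., -234.,   25.]), 0.57)]
tray_handle [(array([ 499., -207.,   36.]), 0.97)]
```

View pics/c1.png

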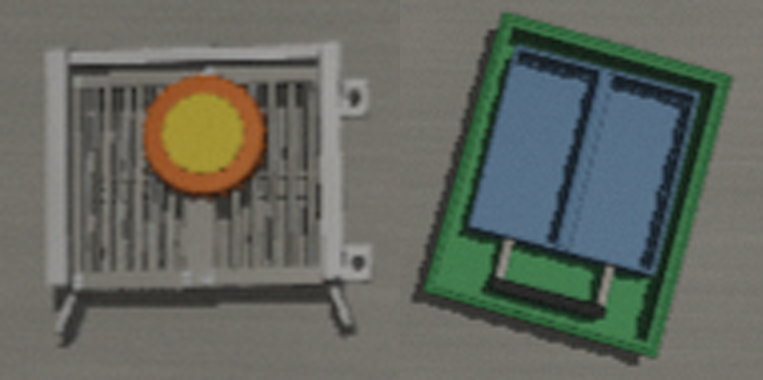

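Poses used:

| Thing | Position (mm) | Yaw |
|---|---|---|
| Tray centre | (615, -234) | -13.5° |
| Stand origin | (611, 254) | about 2.2° |

The tray rectangle comes out at 161×163 mm, wall tops at 74 mm and wall spacing at about 187 mm, all of which match the given sizes. The crop shows the tray's divider and bar clear of other things.

```bash
cat >> h.py <<'E'
def plan(x,y,z,yaw,n,start=None):
    if start is None:
        s=sense();print('t',round(s['time'],2),np.round(s['tool_pos'],1),np.round(s['tcp_rot'],1),'F',np.round(s['ft_force'],1),'gap',round(s['finger_gap'],1))
        start=[*s['tool_pos'],s['tcp_rot'][2]]
    d=np.array([x,y,z])-start[:3];dy=(yaw-start[3]+180)%360-180
    for i in range(n):
        a=np.radians(start[3]+dy*i/n);c,q=np.cos(a),np.sin(a);w=d/n
        print([round(c*w[0]+q*w[1],1),round(q*w[0]-c*w[1],1),round(-w[2],1),0,0,round(-np.radians(dy)/n,4)])
E
python3 -c "
from h import *
plan(615,-234,130,-13.5,10)"
```

```text
t 1.2 [ 235.8 -551.7  206.8] [-180.    -0.    23.1] F [-0.1  0.2 -0.1] gap 85.1
[np.float64(47.4), np.float64(-14.3), np.float64(7.7), 0, 0, np.float64(0.0639)]
[np.float64(46.3), np.float64(-17.3), np.float64(7.7), 0, 0, np.float64(0.0639)]
[np.float64(45.1), np.float64(-20.2), np.float64(7.7), 0, 0, np.float64(0.0639)]
[np.float64(43.8), np.float64(-23.1), np.float64(7.7), 0, 0, np.float64(0.0639)]
[np.float64(42.2), np.float64(-25.8), np.float64(7.7), 0, 0, np.float64(0.0639)]
[np.float64(40.5), np.float64(-28.5), np.float64(7.7), 0, 0, np.float64(0.0639)]
[np.float64(38.6), np.float64(-31.0), np.float64(7.7), 0, 0, np.float64(0.0639)]
[np.float64(36.5), np.float64(-33.4), np.float64(7.7), 0, 0, np.float64(0.0639)]
[np.float64(34.3), np.float64(-35.7), np.float64(7.7), 0, 0, np.float64(0.0639)]
[np.float64(31.9), np.float64(-37.8), np.float64(7.7), 0, 0, np.float64(0.0639)]
```

>>> apply_moves(
  rows=[
    [47.4, -14.3, 7.7, 0, 0, 0.0639],
    [46.3, -17.3, 7.7, 0, 0, 0.0639],
    [45.1, -20.2, 7.7, 0, 0, 0.0639],
    [43.8, -23.1, 7.7, 0, 0, 0.0639],
    [42.2, -25.8, 7.7, 0, 0, 0.0639],
  ],
  fingers=45,
)

```text
time: 1.82
tool_pos: [426.5, -391.9, 168.2]
tcp_rot: [180.0, -0.0, 4.7]
ft_force: [-0.0, -0.3, 0.2]
finger_gap: 45.2
grip_force: 0.0
```

>>> apply_moves(
  rows=[
    [40.5, -28.5, 7.7, 0, 0, 0.0639],
    [38.6, -31, 7.7, 0, 0, 0.0639],
    [36.5, -33.4, 7.7, 0, 0, 0.0639],
    [34.3, -35.7, 7.7, 0, 0, 0.0639],
    [31.9, -37.8, 7.7, 0, 0, 0.0639],
  ],
)

```text
time: 2.45
tool_pos: [616.2, -232.8, 129.6]
tcp_rot: [180.0, -0.0, -13.6]
ft_force: [1.0, -0.7, -0.1]
finger_gap: 44.7
grip_force: 0.0
```

```bash
python3 - <<'E'
from h import *
plan(615,-234,75,-13.5,5)
p,d=eyes.snapshot("side");I=p[:,:,::-1]
q,d=eyes.snapshot("top");J=q[:,:,::-1]
cv2.imwrite("pics/c2.png",np.hstack([cv2.resize(I[140:270,280:420],(400,371)),cv2.resize(J[160:290,360:480],(343,371))]))
for c in("side","top"):
  for n in ("tray_center","tray_handle"): print(c,n,[(np.round(x['xyz']),x['confidence']) for x in models.place_of(n,c)[:1]])
E
```

```text
t 2.45 [ 616.2 -232.8  129.6] [180.   -0.  -13.6] F [ 1.  -0.7 -0.1] gap 44.7
[np.float64(-0.2), np.float64(0.3), np.float64(10.9), 0, 0, np.float64(-0.0003)]
[np.float64(-0.2), np.float64(0.3), np.float64(10.9), 0, 0, np.float64(-0.0003)]
[np.float64(-0.2), np.float64(0.3), np.float64(10.9), 0, 0, np.float64(-0.0003)]
[np.float64(-0.2), np.float64(0.3), np.float64(10.9), 0, 0, np.float64(-0.0003)]
[np.float64(-0.2), np.float64(0.3), np.float64(10.9), 0, 0, np.float64(-0.0003)]
side tray_center [(array([ 615., -238.,   26.]), 0.86)]
side tray_handle [(array([ 496., -208.,   32.]), 0.92)]
top tray_center [(array([ 618., -234.,   25.]), 0.96)]
top tray_handle [(array([ 499., -208.,   35.]), 0.72)]
```

View pics/c2.png

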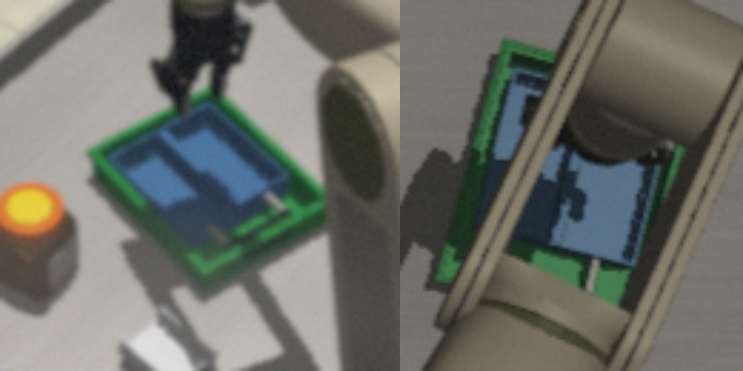

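The gripper hangs over the middle of the tray with the fingers on both sides of the divider line (side crop about (200,110)). Descending in steps.

>>> apply_moves(
  rows=[
    [-1, 0.4, 18, 0, 0, 0],
    [-1, 0.4, 18, 0, 0, 0],
    [-1, 0.4, 18, 0, 0, 0],
    [-1, 0.4, 14, 0, 0, 0],
    [0, 0, 12, 0, 0, 0],
  ],
)

```text
time: 3.38
tool_pos: [610.3, -234.5, 48.4]
tcp_rot: [-180.0, 0.1, -13.5]
ft_force: [-0.1, 0.4, -0.8]
finger_gap: 44.8
grip_force: 0.0
```

>>> apply_moves(
  rows=[
    [0, 0, 10, 0, 0, 0],
    [0, 0, 10, 0, 0, 0],
    [0, 0, 8, 0, 0, 0],
    [0, 0, 6, 0, 0, 0],
    [0, 0, 0, 0, 0, 0],
  ],
)

```text
time: 4.0
tool_pos: [610.4, -234.4, 15.2]
tcp_rot: [-180.0, 0.0, -13.5]
ft_force: [-0.7, -0.1, 0.2]
finger_gap: 45.0
grip_force: 0.0
```

>>> apply_moves(
  rows=[
    [0, 0, 0, 0, 0, 0],
    [0, 0, 0, 0, 0, 0],
    [0, 0, 0, 0, 0, 0],
    [0, 0, 0, 0, 0, 0],
    [0, 0, 0, 0, 0, 0],
  ],
  fingers=0,
  grip_force=60,
)

```text
time: 4.62
tool_pos: [611.2, -234.7, 16.6]
tcp_rot: [180.0, -0.1, -13.5]
ft_force: [-1.4, 1.2, 4.7]
finger_gap: 9.0
grip_force: 59.0
```

>>> apply_moves(
  rows=[
    [0, 0, -3, 0, 0, 0],
    [0, 0, -6, 0, 0, 0],
    [0, 0, -8, 0, 0, 0],
    [0, 0, -8, 0, 0, 0],
    [0, 0, 0, 0, 0, 0],
  ],
)

```text
time: 5.25
tool_pos: [611.7, -235.0, 42.2]
tcp_rot: [180.0, -0.1, -13.5]
ft_force: [1.3, -0.5, -5.7]
finger_gap: 9.2
grip_force: 58.6
```

```bash
python3 - <<'E'
from h import *
plan(611,-234,150,-13.5,1)
p,d=eyes.snapshot("side");I=p[:,:,::-1]
cv2.imwrite("pics/c3.png",cv2.resize(I[140:270,280:420],(560,520)))
E
```

```text
t 5.25 [ 611.7 -235.    42.2] [ 1.80e+02 -1.00e-01 -1.35e+01] F [ 1.3 -0.5 -5.7] gap 9.2
[np.float64(-0.9), np.float64(-0.8), np.float64(-107.8), 0, 0, np.float64(0.0004)]
```

View pics/c3.png

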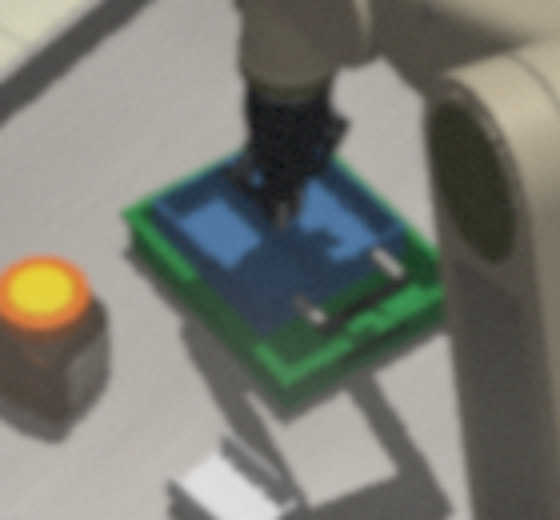

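The tray is held level and lifted, with its rim above the crate wall and about 5.7 N of load. Now up and across.

>>> apply_moves(
  rows=[
    [0, 0, -25, 0, 0, 0],
    [0, 0, -30, 0, 0, 0],
    [0, 0, -35, 0, 0, 0],
    [0, 0, -35, 0, 0, 0],
    [0, 0, -25, 0, 0, 0],
  ],
)

```text
time: 5.92
tool_pos: [611.1, -234.7, 192.6]
tcp_rot: [180.0, -0.1, -13.5]
ft_force: [0.1, -0.5, -6.6]
finger_gap: 9.4
grip_force: 59.0
```

```bash
python3 -c "
from h import *
plan(486.5,249.2,190,2.2,15)"
```

```text
t 5.92 [ 611.1 -234.7  192.6] [ 1.80e+02 -1.00e-01 -1.35e+01] F [ 0.1 -0.5 -6.6] gap 9.4
[np.float64(-15.6), np.float64(-29.4), np.float64(0.2), 0, 0, np.float64(-0.0182)]
[np.float64(-15.1), np.float64(-29.7), np.float64(0.2), 0, 0, np.float64(-0.0182)]
[np.float64(-14.5), np.float64(-30.0), np.float64(0.2), 0, 0, np.float64(-0.0182)]
[np.float64(-14.0), np.float64(-30.2), np.float64(0.2), 0, 0, np.float64(-0.0182)]
[np.float64(-13.4), np.float64(-30.5), np.float64(0.2), 0, 0, np.float64(-0.0182)]
[np.float64(-12.9), np.float64(-30.7), np.float64(0.2), 0, 0, np.float64(-0.0182)]
[np.float64(-12.3), np.float64(-31.0), np.float64(0.2), 0, 0, np.float64(-0.0182)]
[np.float64(-11.7), np.float64(-31.2), np.float64(0.2), 0, 0, np.float64(-0.0182)]
[np.float64(-11.2), np.float64(-31.4), np.float64(0.2), 0, 0, np.float64(-0.0182)]
[np.float64(-10.6), np.float64(-31.6), np.float64(0.2), 0, 0, np.float64(-0.0182)]
[np.float64(-10.0), np.float64(-31.8), np.float64(0.2), 0, 0, np.float64(-0.0182)]
[np.float64(-9.4), np.float64(-32.0), np.float64(0.2), 0, 0, np.float64(-0.0182)]
[np.float64(-8.8), np.float64(-32.1), np.float64(0.2), 0, 0, np.float64(-0.0182)]
[np.float64(-8.2), np.float64(-32.3), np.float64(0.2), 0, 0, np.float64(-0.0182)]
[np.float64(-7.7), np.float64(-32.4), np.float64(0.2), 0, 0, np.float64(-0.0182)]
```

>>> apply_moves(
  rows=[
    [-15.6, -29.4, 0.2, 0, 0, -0.0182],
    [-15.1, -29.7, 0.2, 0, 0, -0.0182],
    [-14.5, -30, 0.2, 0, 0, -0.0182],
    [-14, -30.2, 0.2, 0, 0, -0.0182],
    [-13.4, -30.5, 0.2, 0, 0, -0.0182],
  ],
)

```text
time: 6.55
tool_pos: [568.5, -72.2, 189.4]
tcp_rot: [-180.0, 0.0, -8.2]
ft_force: [-0.7, 0.2, -6.5]
finger_gap: 9.2
grip_force: 59.1
```

>>> apply_moves(
  rows=[
    [-12.9, -30.7, 0.2, 0, 0, -0.0182],
    [-12.3, -31, 0.2, 0, 0, -0.0182],
    [-11.7, -31.2, 0.2, 0, 0, -0.0182],
    [-11.2, -31.4, 0.2, 0, 0, -0.0182],
    [-10.6, -31.6, 0.2, 0, 0, -0.0182],
  ],
)

```text
time: 7.18
tool_pos: [526.9, 89.0, 188.5]
tcp_rot: [180.0, 0.0, -3.0]
ft_force: [0.7, -0.1, -6.2]
finger_gap: 9.2
grip_force: 59.1
```

>>> apply_moves(
  rows=[
    [-10, -31.8, 0.2, 0, 0, -0.0182],
    [-9.4, -32, 0.2, 0, 0, -0.0182],
    [-8.8, -32.1, 0.2, 0, 0, -0.0182],
    [-8.2, -32.3, 0.2, 0, 0, -0.0182],
    [-7.7, -32.4, 0.2, 0, 0, -0.0182],
  ],
)

```text
time: 7.8
tool_pos: [485.6, 250.3, 187.5]
tcp_rot: [180.0, 0.0, 2.2]
ft_force: [0.5, 1.2, -5.9]
finger_gap: 9.0
grip_force: 59.1
```

```bash
python3 -c "
from h import *
plan(486.5,249.2,60,2.2,5)
eyes.snapshot('side');eyes.snapshot('top')
for c in('side','top'):
  for n in ('tray_center','tray_handle','stand'): print(c,n,[(np.round(x['xyz']),x['confidence']) for x in models.place_of(n,c)[:2]])
"
```

```text
t 7.8 [485.6 250.3 187.5] [180.    0.    2.2] F [ 0.5  1.2 -5.9] gap 9.0
[np.float64(0.2), np.float64(0.2), np.float64(25.5), 0, 0, np.float64(-0.0)]
[np.float64(0.2), np.float64(0.2), np.float64(25.5), 0, 0, np.float64(-0.0)]
[np.float64(0.2), np.float64(0.2), np.float64(25.5), 0, 0, np.float64(-0.0)]
[np.float64(0.2), np.float64(0.2), np.float64(25.5), 0, 0, np.float64(-0.0)]
[np.float64(0.2), np.float64(0.2), np.float64(25.5), 0, 0, np.float64(-0.0)]
side tray_center [(array([489., 251., 196.]), 0.67)]
side tray_handle [(array([364., 246., 206.]), 0.85)]
side stand [(array([613., 254.,   2.]), 0.72)]
top tray_center [(array([491., 256., 195.]), 0.66)]
top tray_handle [(array([367., 253., 208.]), 0.75), (array([434.,   6.,  -2.]), 0.51)]
top stand [(array([609., 250.,   0.]), 0.75), (array([607., 499.,   4.]), 0.68)]
```

>>> apply_moves(
  rows=[
    [0, 0, 25, 0, 0, 0],
    [0, 0, 35, 0, 0, 0],
    [0, 0, 40, 0, 0, 0],
    [0, 0, 30, 0, 0, 0],
    [0, 0, 17, 0, 0, 0],
  ],
)

```text
time: 8.82
tool_pos: [485.3, 248.3, 38.9]
tcp_rot: [179.9, 0.1, 2.1]
ft_force: [-0.7, -0.2, -5.8]
finger_gap: 9.3
grip_force: 59.3
```

>>> apply_moves(
  rows=[
    [0, 0, 10, 0, 0, 0],
    [0, 0, 8, 0, 0, 0],
    [0, 0, 5, 0, 0, 0],
    [0, 0, 4, 0, 0, 0],
    [0, 0, 0, 0, 0, 0],
  ],
)

```text
time: 9.45
tool_pos: [486.2, 249.4, 13.8]
tcp_rot: [180.0, -0.0, 2.2]
ft_force: [-0.2, 0.7, -5.9]
finger_gap: 9.5
grip_force: 59.3
```

>>> apply_moves(
  rows=[
    [0, 0, 1, 0, 0, 0],
    [0, 0, 1, 0, 0, 0],
    [0, 0, 1, 0, 0, 0],
    [0, 0, 0, 0, 0, 0],
    [0, 0, 0, 0, 0, 0],
  ],
)

```text
time: 10.07
tool_pos: [486.4, 249.5, 11.6]
tcp_rot: [-180.0, -0.0, 2.2]
ft_force: [-4.7, -1.6, 6.2]
finger_gap: 9.4
grip_force: 60.8
```

Contact with the table. Opening the fingers and rising.

>>> apply_moves(
  rows=[
    [0, 0, 0, 0, 0, 0],
    [0, 0, 0, 0, 0, 0],
    [0, 0, 0, 0, 0, 0],
    [0, 0, 0, 0, 0, 0],
    [0, 0, 0, 0, 0, 0],
  ],
  fingers=40,
)

```text
time: 10.7
tool_pos: [486.2, 249.4, 10.8]
tcp_rot: [-180.0, -0.0, 2.2]
ft_force: [-0.5, -0.8, 0.0]
finger_gap: 40.0
grip_force: 0.0
```

>>> apply_moves(
  rows=[
    [0, 0, -10, 0, 0, 0],
    [0, 0, -25, 0, 0, 0],
    [0, 0, -30, 0, 0, 0],
    [0, 0, -30, 0, 0, 0],
    [0, 0, -20, 0, 0, 0],
  ],
)

```text
time: 11.32
tool_pos: [487.0, 249.8, 128.3]
tcp_rot: [-179.9, -0.1, 2.2]
ft_force: [0.9, -0.5, 0.1]
finger_gap: 39.7
grip_force: 0.0
```

```bash
python3 - <<'E'
from h import *
plan(370,245,100,92.2,10)
for c,bx in (('side',(180,220,340,380)),('top',(150,140,310,320))):
  p,d=eyes.snapshot(c)
  cv2.imwrite(f'pics/{c}4.png',p[:,:,::-1]); print(trayrect(c,p,40,bx))
  for n in ('tray_center','tray_handle','stand'): print(c,n,[(np.round(x['xyz']),x['confidence']) for x in models.place_of(n,c)[:2]])
I,J=[cv2.imread(f'pics/{c}4.png') for c in('side','top')]
cv2.imwrite("pics/c4.png",np.hstack([cv2.resize(I[220:400,170:330],(400,450)),cv2.resize(J[140:320,160:316],(390,450))]))
E
```

```text
t 11.32 [487.  249.8 128.3] [-1.799e+02 -1.000e-01  2.200e+00] F [ 0.9 -0.5  0.1] gap 39.7
[np.float64(-11.7), np.float64(0.0), np.float64(2.8), 0, 0, np.float64(-0.1571)]
[np.float64(-11.6), np.float64(-1.8), np.float64(2.8), 0, 0, np.float64(-0.1571)]
[np.float64(-11.1), np.float64(-3.6), np.float64(2.8), 0, 0, np.float64(-0.1571)]
[np.float64(-10.4), np.float64(-5.3), np.float64(2.8), 0, 0, np.float64(-0.1571)]
[np.float64(-9.5), np.float64(-6.9), np.float64(2.8), 0, 0, np.float64(-0.1571)]
[np.float64(-8.3), np.float64(-8.3), np.float64(2.8), 0, 0, np.float64(-0.1571)]
[np.float64(-6.9), np.float64(-9.5), np.float64(2.8), 0, 0, np.float64(-0.1571)]
[np.float64(-5.3), np.float64(-10.4), np.float64(2.8), 0, 0, np.float64(-0.1571)]
[np.float64(-3.6), np.float64(-11.1), np.float64(2.8), 0, 0, np.float64(-0.1571)]
[np.float64(-1.9), np.float64(-11.6), np.float64(2.8), 0, 0, np.float64(-0.1571)]
(((483.4515686035156, 255.21690368652344), (169.1538543701172, 175.67559814453125), 1.6140236854553223), 2415)
side tray_center [(array([488., 253.,  18.]), 0.57)]
side tray_handle [(array([368., 244.,  30.]), 0.66)]
side stand [(array([611., 253.,   1.]), 0.59)]
(((491.17364501953125, 246.5314483642578), (158.81460571289062, 158.5992431640625), 1.1138068437576294), 1718)
top tray_center [(array([493., 250.,  18.]), 0.92)]
top tray_handle [(array([374., 248.,  32.]), 0.87)]
top stand [(array([612., 251.,  -1.]), 0.87)]
```

View pics/c4.png

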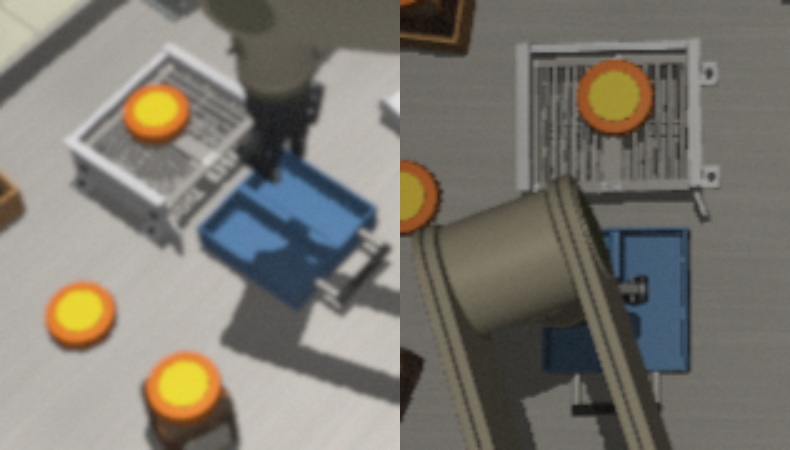

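The tray stands flat in front of the mouth (top crop 543–690, 230–372), in line with the bay. Its bar is at about (370,245). Now to the bar with the fingers along x.

>>> apply_moves(
  rows=[
    [-11.7, 0, 2.8, 0, 0, -0.1571],
    [-11.6, -1.8, 2.8, 0, 0, -0.1571],
    [-11.1, -3.6, 2.8, 0, 0, -0.1571],
    [-10.4, -5.3, 2.8, 0, 0, -0.1571],
    [-9.5, -6.9, 2.8, 0, 0, -0.1571],
  ],
  fingers=32,
)

```text
time: 12.35
tool_pos: [426.7, 246.8, 110.7]
tcp_rot: [-180.0, 0.1, 47.5]
ft_force: [0.0, -0.5, -0.5]
finger_gap: 32.1
grip_force: 0.0
```

>>> apply_moves(
  rows=[
    [-8.3, -8.3, 2.8, 0, 0, -0.1571],
    [-6.9, -9.5, 2.8, 0, 0, -0.1571],
    [-5.3, -10.4, 2.8, 0, 0, -0.1571],
    [-3.6, -11.1, 2.8, 0, 0, -0.1571],
    [-1.9, -11.6, 2.8, 0, 0, -0.1571],
  ],
)

```text
time: 12.98
tool_pos: [368.2, 244.6, 96.8]
tcp_rot: [-179.9, 0.0, 92.5]
ft_force: [-0.7, -0.1, 0.9]
finger_gap: 31.6
grip_force: 0.0
```

```bash
python3 - <<'E'
from h import *
plan(370.5,245,50,92.2,5)
for c,bx in (('side',(180,220,340,380)),('top',(150,140,310,320))):
  p,d=eyes.snapshot(c)
  cv2.imwrite(f'pics/{c}5.png',p[:,:,::-1]); print(trayrect(c,p,40,bx))
  for n in ('tray_center','tray_handle','stand'): print(c,n,[(np.round(x['xyz']),x['confidence']) for x in models.place_of(n,c)[:2]])
I,J=[cv2.imread(f'pics/{c}5.png') for c in('side','top')]
cv2.imwrite("pics/c5.png",np.hstack([cv2.resize(I[220:400,200:360],(400,450)),cv2.resize(J[160:340,160:316],(390,450))]))
E
```

```text
t 12.97 [368.2 244.6  96.8] [-179.9    0.    92.5] F [-0.7 -0.1  0.9] gap 31.6
[np.float64(0.1), np.float64(0.5), np.float64(9.4), 0, 0, np.float64(0.001)]
[np.float64(0.1), np.float64(0.5), np.float64(9.4), 0, 0, np.float64(0.001)]
[np.float64(0.1), np.float64(0.5), np.float64(9.4), 0, 0, np.float64(0.001)]
[np.float64(0.1), np.float64(0.5), np.float64(9.4), 0, 0, np.float64(0.001)]
[np.float64(0.1), np.float64(0.5), np.float64(9.4), 0, 0, np.float64(0.001)]
(((486.01361083984375, 256.4349365234375), (172.93312072753906, 171.6702880859375), 2.0813443660736084), 2323)
side tray_center [(array([491., 252.,  19.]), 0.97)]
side tray_handle [(array([368., 245.,  28.]), 0.98)]
side stand [(array([611., 254.,   0.]), 0.82)]
(((490.9420166015625, 248.85818481445312), (159.32322692871094, 161.55422973632812), 1.7494454383850098), 2939)
top tray_center [(array([492., 249.,  18.]), 0.72), (array([397., 521.,   2.]), 0.43)]
top tray_handle [(array([370., 244.,  31.]), 0.77)]
top stand [(array([613., 253.,  -3.]), 0.57), (array([ 595., -228.,   -3.]), 0.28)]
```

View pics/c5.png

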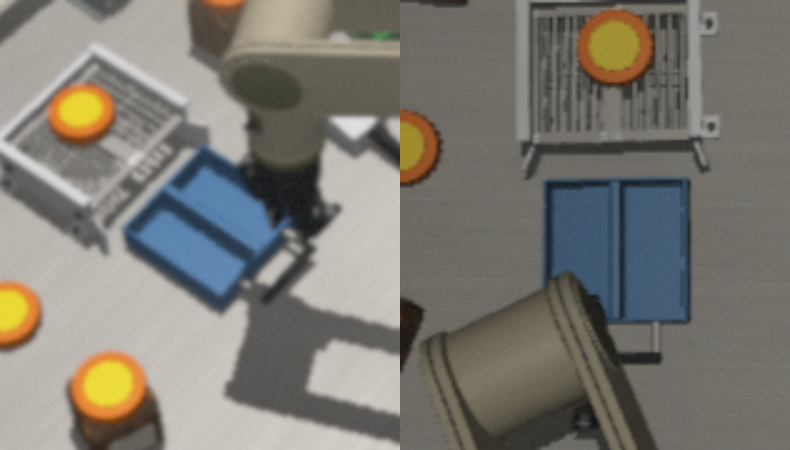

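The side crop shows the gripper over the bar (about (290,250)). The tray is at (491,249), yaw 1.8°. Descend 89 mm and close.

>>> apply_moves(
  rows=[
    [0.3, 1, 18, 0, 0, 0.002],
    [0.3, 1, 18, 0, 0, 0.003],
    [0, 0, 16, 0, 0, 0],
    [0, 0, 10, 0, 0, 0],
    [0, 0, 0, 0, 0, 0],
  ],
)

```text
time: 14.0
tool_pos: [370.5, 245.2, 35.0]
tcp_rot: [-179.9, 0.0, 91.9]
ft_force: [-0.8, -0.6, -0.3]
finger_gap: 32.0
grip_force: 0.0
```

>>> apply_moves(
  rows=[
    [0, 0, 8, 0, 0, 0],
    [0, 0, 8, 0, 0, 0],
    [0, 0, 6, 0, 0, 0],
    [0, 0, 5, 0, 0, 0],
    [0, 0, 0, 0, 0, 0],
  ],
)

```text
time: 14.62
tool_pos: [370.7, 245.4, 8.3]
tcp_rot: [-180.0, 0.0, 91.9]
ft_force: [0.4, -0.8, -0.1]
finger_gap: 31.9
grip_force: 0.0
```

>>> apply_moves(
  rows=[
    [0, 0, 0, 0, 0, 0],
    [0, 0, 0, 0, 0, 0],
    [0, 0, 0, 0, 0, 0],
    [0, 0, 0, 0, 0, 0],
    [0, 0, 0, 0, 0, 0],
  ],
  fingers=0,
  grip_force=40,
)

```text
time: 15.25
tool_pos: [371.2, 245.5, 8.8]
tcp_rot: [180.0, -0.0, 91.9]
ft_force: [0.6, 0.6, -0.8]
finger_gap: -0.1
grip_force: 0.0
```

```bash
python3 -c "
from h import *
# tray centre now 491,249 ; home 686,257 minus 12
s=sense();p=s['tool_pos'];plan(p[0]+180,p[1]+7.8,p[2],92.2,20)" | (head -2; tail -1)
```

```text
t 15.25 [371.2 245.5   8.8] [180.   -0.   91.9] F [ 0.6  0.6 -0.8] gap -0.1
[np.float64(0.1), np.float64(9.0), np.float64(-0.0), 0, 0, np.float64(-0.0003)]
```

The fingers closed on nothing, so I look again.

```bash
python3 - <<'E'
from h import *
for c,bx in (('side',(180,220,340,380)),('top',(150,140,310,320))):
  p,d=eyes.snapshot(c)
  cv2.imwrite(f'pics/{c}6.png',p[:,:,::-1]); print(trayrect(c,p,40,bx))
  for n in ('tray_center','tray_handle'): print(c,n,[(np.round(x['xyz']),x['confidence']) for x in models.place_of(n,c)[:2]])
k=eyes.get_calibration('side');P=k['intrinsics']@(k['R']@np.array([371,245.5,8.8])+k['t']);print(P[:2]/P[2])
I,J=[cv2.imread(f'pics/{c}6.png') for c in('side','top')]
cv2.imwrite("pics/c6.png",np.hstack([cv2.resize(I[270:350,260:340],(560,560),interpolation=2),cv2.resize(J[200:320,210:260],(233,560))]))
E
```

```text
(((485.8236389160156, 256.36962890625), (171.95693969726562, 172.9810791015625), 2.5856497287750244), 2126)
side tray_center [(array([490., 248.,  19.]), 0.92), (array([713., 251.,  58.]), 0.35)]
side tray_handle [(array([367., 247.,  29.]), 0.64)]
(((490.8206481933594, 248.85446166992188), (159.6328887939453, 161.55422973632812), 1.7494453191757202), 2929)
top tray_center [(array([492., 250.,  20.]), 0.66)]
top tray_handle [(array([370., 248.,  29.]), 0.61), (array([694., -10.,  -0.]), 0.56)]
[315.17742863 332.16552002]
```

View pics/c6.png

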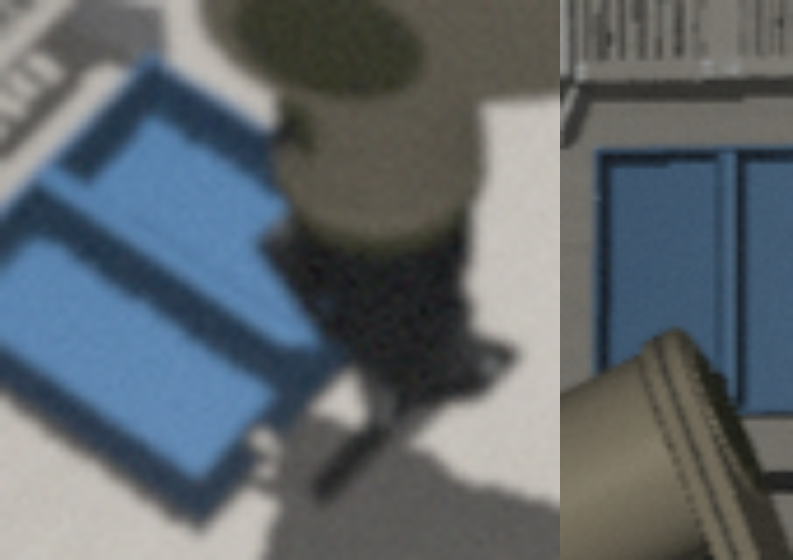

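The bar looks correctly placed, but the fingers seem to lie slightly to one side of it. I measure the bar's dark pixels from the earlier clear view and test how they line up.

```bash
python3 - <<'E'
from h import *
for c,f in (('side','side4'),('side','side5'),('side','side6'),('top','top4'),('top','top5')):
  p=cv2.imread(f'pics/{f}.png'); m=(p.max(2)<55)
  v,u=np.nonzero(m);P=ray(c,np.c_[u,v],30);
  k=(P[:,0]>335)&(P[:,0]<400)&(P[:,1]>185)&(P[:,1]<310);P=P[k]
  for a in range(190,305,12):
    q=P[(P[:,1]>=a)&(P[:,1]<a+12)]
    if len(q): print(f,a+6,len(q),np.round([q[:,0].min(),np.median(q[:,0]),q[:,0].max()]))
s=sense();print(s['tool_pos'],s['finger_gap'],s['grip_force'],s['ft_force'],s['wrist_torque'])
E
```

```text
side4 220 1 [372. 372. 372.]
side4 232 5 [367. 368. 370.]
side4 244 8 [365. 368. 370.]
side4 256 8 [366. 368. 370.]
side4 268 7 [366. 368. 373.]
side5 196 6 [386. 389. 397.]
side5 220 1 [367. 367. 367.]
side5 232 2 [367. 368. 368.]
side5 256 7 [366. 368. 370.]
side5 268 6 [366. 368. 371.]
side5 280 10 [366. 369. 373.]
side5 292 5 [367. 369. 371.]
side6 196 32 [369. 387. 400.]
side6 208 53 [351. 376. 400.]
side6 220 47 [353. 377. 398.]
side6 232 37 [361. 379. 398.]
side6 244 1 [368. 368. 368.]
side6 256 5 [366. 368. 370.]
side6 268 10 [366. 370. 373.]
side6 280 11 [366. 369. 373.]
side6 292 6 [367. 369. 371.]
top4 196 28 [336. 349. 377.]
top4 208 43 [341. 374. 399.]
top4 220 19 [374. 393. 399.]
top4 244 27 [337. 348. 373.]
top4 256 55 [337. 365. 398.]
top4 268 44 [356. 373. 398.]
top4 280 22 [364. 370. 398.]
top4 292 12 [364. 368. 372.]
top4 304 2 [400. 400. 400.]
top5 196 8 [369. 373. 377.]
top5 208 16 [368. 373. 377.]
top5 220 16 [368. 372. 377.]
top5 232 26 [335. 368. 376.]
top5 244 50 [337. 361. 384.]
top5 256 43 [346. 381. 398.]
top5 268 11 [370. 392. 398.]
[371.11497912 245.53727457   8.78038251] 0.31129609268688757 0.0 [-0.56218375 -0.16451049  0.35265484] [ 0.02890095 -0.0460599   0.03434898]
```

The bar is at x≈369, between the fingers, so the gap reading is odd. A small slow push forward will show whether the bar is engaged.

>>> apply_moves(
  rows=[
    [0, 2, 0, 0, 0, 0],
    [0, 2, 0, 0, 0, 0],
    [0, 2, 0, 0, 0, 0],
    [0, 2, 0, 0, 0, 0],
    [0, 0, 0, 0, 0, 0],
  ],
)

```text
time: 16.18
tool_pos: [379.3, 245.8, 8.8]
tcp_rot: [180.0, -0.0, 91.9]
ft_force: [1.3, -0.8, -0.2]
finger_gap: -0.1
grip_force: 0.0
```

```bash
python3 - <<'E'
from h import *
for c,bx in (('side',(180,220,340,380)),('top',(150,140,310,320))):
  p,d=eyes.snapshot(c)
  cv2.imwrite(f'pics/{c}7.png',p[:,:,::-1]); print(trayrect(c,p,40,bx))
p=cv2.imread('pics/side7.png'); m=(p.max(2)<55)
v,u=np.nonzero(m);P=ray('side',np.c_[u,v],30);q=P[(abs(P[:,0]-370)<12)&(P[:,1]>262)&(P[:,1]<298)];print(len(q),np.median(q[:,0]))
s=sense();print(s['tool_pos'],s['finger_gap'],s['grip_force'],s['ft_force'],s['wrist_torque'])
E
```

```text
(((485.98748779296875, 256.6430969238281), (173.17782592773438, 171.8144989013672), 1.9849799871444702), 2079)
(((490.9420166015625, 248.85818481445312), (159.32322692871094, 161.55422973632812), 1.7494454383850098), 2810)
26 368.71410779255723
[379.08713418 245.7697563    8.74085736] 0.14749702722270736 0.0 [-0.10313369 -0.12600273 -0.98847294] [0.01521692 0.01452563 0.03047937]
```

The tray did not move and no force showed, so the fingers are not around the bar. I check with the depth images.

```bash
python3 - <<'E'
from h import *
np.set_printoptions(linewidth=200)
for c in('side','top'):
  p,d=eyes.snapshot(c);X=cloud(c,d)
  m=(d>0)&(X[...,0]>335)&(X[...,0]<425)&(X[...,1]>190)&(X[...,1]<305)&(X[...,2]>14)&(X[...,2]<130)
  v,u=np.nonzero(m)
  for y in range(190,305,8):
    k=m&(X[...,1]>=y)&(X[...,1]<y+8); q=X[k]
    q=q[np.argsort(q[:,2])][:9]
    print(c,y+4,len(X[k]),' '.join(f'({a:.0f},{b:.0f})' for a,b in q[:,[0,2]]))
E
```

```text
side 194 0 
side 202 2 (386,24) (382,28)
side 210 0 
side 218 0 
side 226 2 (337,14) (369,19)
side 234 9 (368,17) (413,18) (411,27) (415,29) (367,32) (415,39) (361,80) (355,90) (354,90)
side 242 36 (412,20) (413,23) (368,23) (413,24) (366,24) (413,27) (412,30) (368,31) (416,33)
side 250 92 (411,17) (412,19) (423,21) (369,23) (410,25) (372,25) (374,26) (364,27) (368,29)
side 258 139 (412,19) (412,21) (414,21) (369,23) (371,23) (370,24) (414,26) (371,28) (364,28)
side 266 25 (412,21) (410,25) (412,26) (370,26) (411,27) (364,29) (376,29) (412,30) (373,31)
side 274 22 (367,17) (412,21) (377,25) (373,26) (370,26) (365,26) (414,27) (365,28) (410,30)
side 282 19 (415,20) (366,21) (364,24) (372,28) (365,28) (365,28) (385,30) (376,30) (368,32)
side 290 44 (398,15) (412,16) (400,23) (387,24) (383,24) (387,25) (391,26) (394,26) (409,27)
side 298 21 (407,15) (409,18) (412,22) (408,26) (409,28) (414,28) (365,28) (404,29) (413,29)
side 306 6 (410,21) (410,26) (409,34) (413,34) (412,42) (408,48)
top 194 6 (413,30) (413,36) (416,36) (416,37) (413,41) (415,46)
top 202 57 (397,14) (394,18) (408,19) (388,20) (405,20) (399,20) (383,21) (385,22) (380,23)
top 210 32 (399,25) (377,28) (396,28) (366,29) (374,30) (369,30) (382,30) (407,30) (368,31)
top 218 19 (377,26) (377,26) (366,28) (368,29) (366,30) (374,30) (368,31) (368,31) (413,31)
top 226 4 (376,25) (412,38) (412,44) (412,46)
top 234 3 (412,33) (412,40) (412,41)
top 242 2 (424,20) (421,21)
top 250 0 
top 258 0 
top 266 0 
top 274 0 
top 282 0 
top 290 0 
top 298 0 
top 306 0
```

```bash
python3 - <<'E'
from h import *
s=sense();print(s['tool_pos'],s['tcp_rot'],s['joint_pos'])
p,d=eyes.snapshot('side');X=cloud('side',d)
m=(d>0)&(X[...,0]>320)&(X[...,0]<440)&(X[...,1]>200)&(X[...,1]<300)&(X[...,2]>34)&(X[...,2]<160)
for z in range(34,160,9):
  q=X[m&(X[...,2]>=z)&(X[...,2]<z+9)&(X[...,0]<406)]
  if len(q): print(z,len(q),'x',np.percentile(q[:,0],[5,50,95]).round(),'y',np.percentile(q[:,1],[5,50,95]).round())
I=cv2.imread('pics/side7.png')
cv2.imwrite('pics/c8.png',cv2.resize(p[285:345,280:340,::-1],(590,590),interpolation=2))
k=eyes.get_calibration('side')
for P in ([379,246,8.8],[379,246,26],[379,246,50],[370,245,32]):
  a=k['intrinsics']@(k['R']@np.array(P,float)+k['t']);a=a[:2]/a[2];print(P,((a-[280,285])*590/60).round())
E
```

```text
[379.0543674  245.79306227   8.76814535] [-1.79994772e+02 -1.10039790e-04  9.18891344e+01] [ 2.64514938e+01 -4.28885015e+00  1.19095390e+02  2.50419388e-03
  6.51981689e+01  2.45613089e+01]
34 23 x [363. 371. 387.] y [239. 258. 291.]
43 16 x [364. 372. 388.] y [245. 253. 257.]
52 10 x [371. 376. 388.] y [251. 254. 256.]
61 10 x [364. 376. 382.] y [250. 253. 256.]
70 11 x [357. 382. 397.] y [253. 255. 258.]
79 29 x [347. 363. 386.] y [239. 252. 258.]
88 28 x [339. 357. 403.] y [238. 254. 259.]
97 27 x [336. 363. 401.] y [252. 257. 262.]
106 25 x [324. 364. 391.] y [251. 257. 263.]
115 40 x [321. 336. 387.] y [232. 253. 264.]
124 36 x [320. 330. 360.] y [235. 249. 262.]
133 33 x [330. 342. 363.] y [238. 250. 264.]
142 13 x [334. 340. 353.] y [236. 253. 258.]
151 13 x [338. 342. 354.] y [236. 252. 265.]
[379, 246, 8.8] [325. 451.]
[379, 246, 26] [324. 422.]
[379, 246, 50] [322. 382.]
[370, 245, 32] [348. 426.]
```

View pics/c8.png

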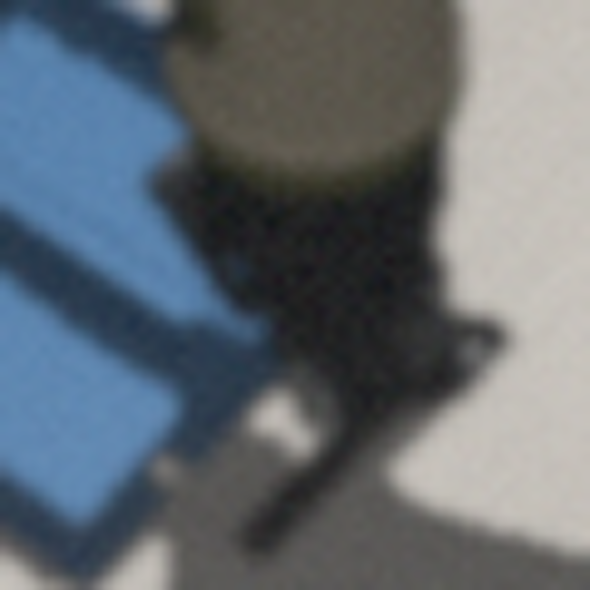

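The closed fingers should overlap the bar here, yet no force shows. Either the fingertips are higher than reported or the bar is not engaged at all. I raise the arm and check the fingertip height against depth.

>>> apply_moves(
  rows=[
    [0, 0, -15, 0, 0, 0],
    [0, 0, -20, 0, 0, 0],
    [0, 0, -20, 0, 0, 0],
    [0, 0, -15, 0, 0, 0],
    [0, 0, 0, 0, 0, 0],
  ],
)

```text
time: 17.05
tool_pos: [380.4, 246.4, 80.6]
tcp_rot: [179.8, -0.1, 91.9]
ft_force: [-0.5, 0.1, 0.4]
finger_gap: -0.3
grip_force: 0.0
```

```bash
python3 - <<'E'
from h import *
s=sense();T=s['tool_pos'];print(T,s['finger_gap'],s['ft_force'])
p,d=eyes.snapshot('side');X=cloud('side',d);cv2.imwrite('pics/side9.png',p[:,:,::-1]);np.save('pics/side9d.npy',d)
m=(d>0)&(abs(X[...,0]-T[0])<70)&(abs(X[...,1]-T[1])<60)
for z in range(46,150,7):
  q=X[m&(X[...,2]>=z)&(X[...,2]<z+7)]
  if len(q): print(z,len(q),'x',np.percentile(q[:,0],[5,50,95]).round(),'y',np.percentile(q[:,1],[5,50,95]).round())
k=eyes.get_calibration('side')
a=k['intrinsics']@(k['R']@np.array(T)+k['t']);a=(a[:2]/a[2]).round().astype(int);print(a)
g=cv2.cvtColor(p,cv2.COLOR_RGB2GRAY)
print(g[a[1]-12:a[1]+10,a[0]-10:a[0]+11])
E
```

```text
[380.35167134 246.4463126   80.63596005] -0.2570969610650366 [-0.49145329  0.06874212  0.43519939]
46 6 x [409. 422. 441.] y [239. 251. 277.]
53 1 x [449. 449. 449.] y [252. 252. 252.]
102 2 x [373. 379. 385.] y [251. 252. 254.]
109 8 x [369. 373. 388.] y [250. 253. 256.]
116 13 x [365. 373. 386.] y [245. 250. 259.]
123 9 x [368. 374. 386.] y [248. 254. 258.]
130 5 x [367. 372. 381.] y [248. 253. 259.]
137 9 x [372. 377. 390.] y [254. 256. 260.]
144 13 x [364. 377. 395.] y [251. 254. 257.]
[312 318]
[[124 123 120 106  76  48  35  31  25  31  21  32  23  29  35  37  36  36
   42  50  49]
 [127 127 123 115  93  62  43  37  37  27  34  30  26  24  37  34  37  32
   39  43  45]
 [126 127 125 120 105  77  54  49  39  35  28  32  29  28  27  29  27  33
   32  39  45]
 [127 129 126 123 112  90  75  64  53  39  32  22  35  28  33  28  31  25
   38  40  43]
 [128 126 126 124 116  95  80  70  55  51  43  33  32  33  29  28  27  33
   37  34  38]
 [127 124 127 126 118 106  83  69  67  64  54  38  37  30  32  34  39  38
   41  44  46]
 [126 128 127 124 124 111  94  78  71  72  66  49  34  40  49
[... 663 characters left out ...]
7  71  61  55  55  60  78 102 134 147 135 123 107 114 132 143
  124  84  60]
 [ 88  86  72  61  57  54  62  71 102 138 166 178 172 156 132 104 102 102
   90  71  58]
 [ 80  76  62  56  54  57  76 104 137 167 184 187 188 180 158 126  91  68
   61  58  61]
 [ 69  64  57  54  58  73 102 136 169 183 189 193 189 187 172 139  93  59
   56  56  66]
 [ 61  57  57  62  72 100 136 171 187 189 190 192 190 181 159 119  77  57
   56  53  67]
 [ 55  58  61  76 103 137 171 186 188 191 191 191 184 161 127  91  68  54
   55  62  71]
 [ 59  61  73 101 139 168 186 192 190 193 191 183 167 129  93  68  59  52
   59  69  83]
 [ 63  75 104 137 166 184 190 193 192 191 183 166 131  97  71  57  53  55
   66  81  88]]
```

The depth shows the closed fingertips at about z 102 when the TCP reads 80.6, so the tips sit roughly 23 mm higher than reported. That agrees with passing just over the 32 mm bar without touching it. I go back 11 mm, open, and descend to TCP z≈-10 while watching the force.

>>> apply_moves(
  rows=[
    [0, -5, 0, 0, 0, 0],
    [0, -6, 15, 0, 0, 0],
    [0, 0, 20, 0, 0, 0],
    [0, 0, 20, 0, 0, 0],
    [0, 0, 8, 0, 0, 0],
  ],
  fingers=32,
)

```text
time: 17.73
tool_pos: [365.9, 244.5, 13.1]
tcp_rot: [-179.8, 0.1, 91.9]
ft_force: [-0.5, 1.0, 0.5]
finger_gap: 32.0
grip_force: 0.0
```

>>> apply_moves(
  rows=[
    [0, 0, 6, 0, 0, 0],
    [0, 0, 4, 0, 0, 0],
    [0, 0, 3, 0, 0, 0],
    [0, 0, 3, 0, 0, 0],
    [0, 0, 0, 0, 0, 0],
  ],
)

```text
time: 18.35
tool_pos: [368.1, 245.4, -0.2]
tcp_rot: [-180.0, -0.0, 91.9]
ft_force: [0.5, -0.6, -0.4]
finger_gap: 32.1
grip_force: 0.0
```

Still no contact at TCP z = 0, which confirms the offset. Lowering further.

>>> apply_moves(
  rows=[
    [0, 0.5, 3, 0, 0, 0],
    [0, 0.5, 3, 0, 0, 0],
    [0, 0, 2, 0, 0, 0],
    [0, 0, 2, 0, 0, 0],
    [0, 0, 0, 0, 0, 0],
  ],
)

```text
time: 18.98
tool_pos: [369.0, 245.4, -10.4]
tcp_rot: [-180.0, 0.0, 91.9]
ft_force: [0.1, -0.1, 0.9]
finger_gap: 31.9
grip_force: 0.0
```

>>> apply_moves(
  rows=[
    [0, 0, 0, 0, 0, 0],
    [0, 0, 0, 0, 0, 0],
    [0, 0, 0, 0, 0, 0],
    [0, 0, 0, 0, 0, 0],
    [0, 0, 0, 0, 0, 0],
  ],
  fingers=0,
  grip_force=40,
)

```text
time: 19.6
tool_pos: [369.8, 245.7, -9.8]
tcp_rot: [179.9, -0.0, 91.9]
ft_force: [2.3, -0.8, 3.6]
finger_gap: 11.0
grip_force: 42.8
```

The bar is gripped (gap 11 mm, 43 N). Sliding in along tool y.

>>> apply_moves(
  rows=[
    [0, 4, 0, 0, 0, 0],
    [0, 8, 0, 0, 0, 0],
    [0, 9, 0, 0, 0, 0],
    [0, 9, 0, 0, 0, 0],
    [0, 5, 0, 0, 0, 0],
  ],
)

```text
time: 20.23
tool_pos: [400.0, 246.8, -10.3]
tcp_rot: [-179.5, 0.0, 91.9]
ft_force: [-22.3, -1.3, 26.0]
finger_gap: 11.2
grip_force: 45.9
```

```bash
python3 - <<'E'
from h import *
s=sense();print(s['tool_pos'],s['tcp_rot'],s['finger_gap'],s['ft_force'],s['wrist_torque'])
p,d=eyes.snapshot('top');cv2.imwrite('pics/top10.png',p[:,:,::-1])
print(trayrect('top',p,40,(150,140,310,320)))
for n in ('tray_center','stand'): print(n,[(np.round(x['xyz']),x['confidence']) for x in models.place_of(n,'top')[:1]])
# column profile: guide plates / walls at rows near mouth, on plane z=46 vs tray edges
X=cloud('top',d)
for a,b,c0,c1 in ((585,609,150,175),(585,609,335,360),(620,760,155,172),(620,760,340,362)):
  q=X[(d>0)&(X[...,0]>a)&(X[...,0]<b)&(X[...,1]>c0)&(X[...,1]<c1)&(X[...,2]>25)]
  print((a,b,c0),len(q),np.percentile(q[:,1],[5,50,95]).round(1) if len(q) else '')
E
```

```text
[400.03215462 246.76283871 -10.31532712] [-1.79494257e+02  3.39051090e-02  9.19048404e+01] 11.152475461950893 [-22.29194029  -1.28310415  25.95402943] [-0.12616715  3.59445723 -0.0134186 ]
(((518.85009765625, 249.91708374023438), (160.55996704101562, 161.967041015625), 1.7494428157806396), 2771)
tray_center [(array([524., 251.,  19.]), 0.7)]
stand [(array([609., 251.,  -2.]), 0.84)]
(585, 609, 150) 16 [153.1 156.8 166. ]
(585, 609, 335) 47 [337.1 346.8 354.1]
(620, 760, 155) 251 [157.9 164.1 170.9]
(620, 760, 340) 443 [342.5 349.5 359.8]
```

The tray follows: 28 mm of travel, lateral position 249.9 against an axis of 250.5. The arm presses it down with 26 N, so I ease it up a little.

>>> apply_moves(
  rows=[
    [0, 0, -0.7, 0, 0, 0],
    [0, 0, 0, 0, 0, 0],
    [0, 0, 0, 0, 0, 0],
    [0, 0, 0, 0, 0, 0],
    [0, 0, 0, 0, 0, 0],
  ],
)

```text
time: 21.0
tool_pos: [400.9, 246.7, -9.9]
tcp_rot: [-179.6, 0.0, 91.9]
ft_force: [-12.5, 0.6, 14.9]
finger_gap: 10.8
grip_force: 44.4
```

>>> apply_moves(
  rows=[
    [0, 2, -0.2, 0, 0, 0],
    [0, 4, 0, 0, 0, 0],
    [0, 4, 0, 0, 0, 0],
    [0, 4, 0, 0, 0, 0],
    [0, 2, 0, 0, 0, 0],
  ],
)

```text
time: 21.62
tool_pos: [416.3, 247.1, -9.9]
tcp_rot: [-179.6, 0.0, 91.9]
ft_force: [-17.5, -0.8, 17.1]
finger_gap: 10.8
grip_force: 44.9
```

>>> apply_moves(
  rows=[
    [0, 0, -0.8, 0, 0, 0],
    [0, 4, 0, 0, 0, 0],
    [0, 5, 0, 0, 0, 0],
    [0, 5, 0, 0, 0, 0],
    [0, 3, 0, 0, 0, 0],
  ],
)

```text
time: 22.25
tool_pos: [437.4, 247.6, -8.7]
tcp_rot: [-180.0, 0.0, 91.9]
ft_force: [-1.6, 0.2, -4.2]
finger_gap: 11.0
grip_force: 42.0
```

>>> apply_moves(
  rows=[
    [0, 2, 0, 0, 0, 0],
    [0, 4, 0, 0, 0, 0],
    [0, 5, 0, 0, 0, 0],
    [0, 5, 0, 0, 0, 0],
    [0, 3, 0, 0, 0, 0],
  ],
)

```text
time: 22.88
tool_pos: [456.5, 248.4, -8.5]
tcp_rot: [180.0, -0.0, 91.9]
ft_force: [-2.4, -0.8, -4.2]
finger_gap: 11.0
grip_force: 42.0
```

```bash
python3 - <<'E'
from h import *
s=sense();print(s['tool_pos'],s['tcp_rot'],s['finger_gap'],s['ft_force'],s['wrist_torque'])
p,d=eyes.snapshot('top');cv2.imwrite('pics/top11.png',p[:,:,::-1])
print(trayrect('top',p,40,(150,140,310,320)))
E
```

```text
[456.53993241 248.36677691  -8.45323711] [ 1.79989122e+02 -2.51268019e-03  9.18848040e+01] 11.022283881562423 [-2.41063646 -0.77590278 -4.15327176] [-0.06724698  0.44172163  0.01342821]
(((570.5969848632812, 251.80929565429688), (152.2845916748047, 162.59017944335938), 1.749443769454956), 1773)
```

Nearly carried now (fz -4.2). I lower a touch and go on; the lateral position is good and about 108 mm remain.

>>> apply_moves(
  rows=[
    [0, 2, 0.25, 0, 0, 0],
    [0, 5, 0, 0, 0, 0],
    [0, 5, 0, 0, 0, 0],
    [0, 5, 0, 0, 0, 0],
    [0, 3, 0, 0, 0, 0],
  ],
)

```text
time: 23.55
tool_pos: [476.5, 249.0, -8.7]
tcp_rot: [180.0, -0.0, 91.9]
ft_force: [-0.8, 0.8, -3.3]
finger_gap: 10.9
grip_force: 42.0
```

>>> apply_moves(
  rows=[
    [0.1, 3, 0, 0, 0, 0],
    [0.1, 6, 0, 0, 0, 0],
    [0.1, 6, 0, 0, 0, 0],
    [0.1, 6, 0, 0, 0, 0],
    [0, 4, 0, 0, 0, 0],
  ],
)

```text
time: 24.18
tool_pos: [501.6, 250.3, -8.7]
tcp_rot: [180.0, -0.0, 91.9]
ft_force: [-2.1, 1.3, -4.4]
finger_gap: 11.1
grip_force: 42.0
```

>>> apply_moves(
  rows=[
    [0, 3, 0.25, 0, 0, 0],
    [0, 6, 0, 0, 0, 0],
    [0, 6, 0, 0, 0, 0],
    [0, 6, 0, 0, 0, 0],
    [0, 4, 0, 0, 0, 0],
  ],
)

```text
time: 24.8
tool_pos: [526.5, 251.1, -9.0]
tcp_rot: [180.0, -0.0, 91.9]
ft_force: [-1.7, -0.2, -2.6]
finger_gap: 11.0
grip_force: 42.1
```

>>> apply_moves(
  rows=[
    [0, 2, 0, 0, 0, 0],
    [0, 4, 0, 0, 0, 0],
    [0, 4, 0, 0, 0, 0],
    [0, 4, 0, 0, 0, 0],
    [0, 2, 0, 0, 0, 0],
  ],
)

```text
time: 25.42
tool_pos: [542.4, 251.6, -9.0]
tcp_rot: [180.0, -0.0, 91.9]
ft_force: [-1.4, -0.1, -3.9]
finger_gap: 10.9
grip_force: 42.1
```

```bash
python3 - <<'E'
from h import *
s=sense();print(s['tool_pos'],s['tcp_rot'],s['finger_gap'],s['ft_force'],s['wrist_torque'])
for c in('top','side'):
  p,d=eyes.snapshot(c);cv2.imwrite(f'pics/{c}12.png',p[:,:,::-1])
  for n in ('tray_center','tray_handle','stand','lid_stand'): print(c,n,[(np.round(x['xyz']),x['confidence']) for x in models.place_of(n,c)[:1]])
E
```

```text
[542.35438968 251.58635273  -9.00389738] [ 1.79992437e+02 -1.74020324e-03  9.18873993e+01] 10.878344227349414 [-1.41004614 -0.05791164 -3.89141401] [-0.00881496  0.53881639  0.05424312]
top tray_center [(array([665., 258.,  18.]), 0.68)]
top tray_handle [(array([542., 254.,  33.]), 0.92)]
top stand [(array([611., 251.,  -4.]), 0.75)]
top lid_stand [(array([714., 255.,  53.]), 0.68)]
side tray_center []
side tray_handle [(array([536., 254.,  30.]), 0.78)]
side stand [(array([611., 253.,  -2.]), 0.56)]
side lid_stand [(array([717., 248.,  52.]), 0.85)]
```

About 22 mm remain. Going on slowly until the stop is felt.

>>> apply_moves(
  rows=[
    [0, 2, 0.2, 0, 0, 0],
    [0, 4, 0, 0, 0, 0],
    [0, 4, 0, 0, 0, 0],
    [0, 3, 0, 0, 0, 0],
    [0, 2, 0, 0, 0, 0],
  ],
)

```text
time: 26.55
tool_pos: [557.2, 252.1, -9.3]
tcp_rot: [-180.0, 0.0, 91.9]
ft_force: [-2.1, 0.1, -4.1]
finger_gap: 10.9
grip_force: 42.1
```

>>> apply_moves(
  rows=[
    [0, 1, 0, 0, 0, 0],
    [0, 1, 0, 0, 0, 0],
    [0, 1, 0, 0, 0, 0],
    [0, 1, 0, 0, 0, 0],
    [0, 0, 0, 0, 0, 0],
  ],
)

```text
time: 27.18
tool_pos: [561.2, 252.2, -9.2]
tcp_rot: [180.0, -0.0, 91.9]
ft_force: [-2.0, -0.9, -5.1]
finger_gap: 11.0
grip_force: 42.1
```

>>> apply_moves(
  rows=[
    [0, 1, 0.1, 0, 0, 0],
    [0, 1, 0, 0, 0, 0],
    [0, 1, 0, 0, 0, 0],
    [0, 0, 0, 0, 0, 0],
    [0, 0, 0, 0, 0, 0],
  ],
)

```text
time: 27.8
tool_pos: [564.2, 252.3, -9.2]
tcp_rot: [180.0, -0.0, 91.9]
ft_force: [-1.0, 0.1, -3.5]
finger_gap: 11.1
grip_force: 42.1
```

>>> apply_moves(
  rows=[
    [0, 0.7, 0, 0, 0, 0],
    [0, 0.7, 0, 0, 0, 0],
    [0, 0.6, 0, 0, 0, 0],
    [0, 0, 0, 0, 0, 0],
    [0, 0, 0, 0, 0, 0],
  ],
)

```text
time: 28.42
tool_pos: [564.9, 252.1, -9.8]
tcp_rot: [-179.9, 0.0, 91.9]
ft_force: [-6.5, -0.7, -1.7]
finger_gap: 10.7
grip_force: 42.3
```

>>> apply_moves(
  rows=[
    [0, 0.6, 0, 0, 0, 0],
    [0, 0.4, 0, 0, 0, 0],
    [0, 0, 0, 0, 0, 0],
    [0, 0, 0, 0, 0, 0],
    [0, 0, 0, 0, 0, 0],
  ],
)

```text
time: 29.05
tool_pos: [564.9, 252.1, -9.8]
tcp_rot: [-179.8, 0.1, 91.9]
ft_force: [-11.0, -1.9, 2.5]
finger_gap: 11.2
grip_force: 42.9
```

The stop is reached: no advance and the force is rising. Release and rise straight up.

>>> apply_moves(
  rows=[
    [0, -0.8, 0, 0, 0, 0],
    [0, 0, 0, 0, 0, 0],
    [0, 0, 0, 0, 0, 0],
    [0, 0, 0, 0, 0, 0],
    [0, 0, 0, 0, 0, 0],
  ],
  fingers=30,
)

```text
time: 29.68
tool_pos: [566.4, 252.4, -9.2]
tcp_rot: [180.0, -0.0, 91.9]
ft_force: [0.2, 0.1, -0.1]
finger_gap: 29.8
grip_force: 0.0
```

>>> apply_moves(
  rows=[
    [0, 0, -10, 0, 0, 0],
    [0, 0, -15, 0, 0, 0],
    [0, 0, -20, 0, 0, 0],
    [0, -10, -30, 0, 0, 0],
    [0, -20, -30, 0, 0, 0],
  ],
)

```text
time: 30.3
tool_pos: [536.9, 251.5, 98.5]
tcp_rot: [179.9, -0.0, 91.9]
ft_force: [0.8, -0.4, -0.7]
finger_gap: 30.1
grip_force: 0.0
```

>>> apply_moves(
  rows=[
    [0, -40, -20, 0, 0, 0],
    [0, -40, -10, 0, 0, 0],
    [0, -40, 0, 0, 0, 0],
    [0, -30, 0, 0, 0, 0],
    [0, 0, 0, 0, 0, 0],
  ],
)

```text
time: 30.92
tool_pos: [385.4, 246.8, 127.2]
tcp_rot: [179.9, -0.1, 92.0]
ft_force: [0.3, 0.1, 1.0]
finger_gap: 30.0
grip_force: 0.0
```

```bash
python3 - <<'E'
from h import *
s=sense();print(s['time'],s['tool_pos'],s['ft_force'])
for c in('top','side'):
  p,d=eyes.snapshot(c);cv2.imwrite(f'pics/{c}13.png',p[:,:,::-1]);X=cloud(c,d)
  for n in ('tray_center','tray_handle','stand','lid_stand','jar_mid','scoop'): print(c,n,[(np.round(x['xyz']),round(x['confidence'],2)) for x in models.place_of(n,c)[:1]])
  v,u=np.nonzero(p.max(2)<55);P=ray(c,np.c_[u,v],30)
  for a in range(204,304,16):
    q=P[(P[:,1]>=a)&(P[:,1]<a+16)&(abs(P[:,0]-565)<14)]
    if len(q):print(a+8,len(q),np.median(q[:,0]).round(1))
E
```

```text
30.925 [385.40057659 246.80853086 127.20352057] [0.26326436 0.08136941 1.02225174]
top tray_center [(array([687., 259.,  19.]), 0.66)]
top tray_handle [(array([563., 254.,  32.]), 0.77)]
top stand [(array([610., 253.,  -2.]), 0.57)]
top lid_stand [(array([714., 252.,  54.]), 0.74)]
top jar_mid [(array([694.,  -6.,  -2.]), 0.64)]
top scoop [(array([436.,   7.,  -0.]), 0.62)]
212 30 563.9
228 25 560.9
244 27 560.7
260 31 560.3
276 29 559.9
292 26 559.7
308 4 560.9
side tray_center []
side tray_handle [(array([561., 251.,  30.]), 0.75)]
side stand [(array([612., 255.,   2.]), 0.57)]
side lid_stand [(array([721., 251.,  58.]), 0.57)]
side jar_mid [(array([691.,  -4.,  -1.]), 0.89)]
side scoop [(array([434.,   9.,   2.]), 0.65)]
212 3 564.0
228 6 563.7
244 2 562.0
260 5 560.6
276 2 560.0
```

Bar at about x 562–564 (expected 565), bystanders unmoved. To be sure it is fully home, I give a gentle push on the bar from outside with closed fingers.

>>> apply_moves(
  rows=[
    [0, 40, 20, 0, 0, 0],
    [0, 40, 30, 0, 0, 0],
    [0, 30, 40, 0, 0, 0],
    [0, 10, 26, 0, 0, 0],
    [0, 2, 20, 0, 0, 0],
  ],
  fingers=0,
)

```text
time: 32.25
tool_pos: [508.1, 250.1, -12.0]
tcp_rot: [-179.9, 0.0, 91.9]
ft_force: [-0.2, 0.1, -0.3]
finger_gap: -0.0
grip_force: 0.0
```

>>> apply_moves(
  rows=[
    [0, 5, 0, 0, 0, 0],
    [0, 4, 0, 0, 0, 0],
    [0, 4, 0, 0, 0, 0],
    [0, 3, 0, 0, 0, 0],
    [0, 0, 0, 0, 0, 0],
  ],
)

```text
time: 32.88
tool_pos: [524.8, 251.2, -9.7]
tcp_rot: [179.9, -0.0, 91.9]
ft_force: [0.2, 0.2, 0.1]
finger_gap: -0.1
grip_force: 0.0
```

>>> apply_moves(
  rows=[
    [0, 4, 0, 0, 0, 0],
    [0, 3, 0, 0, 0, 0],
    [0, 3, 0, 0, 0, 0],
    [0, 2, 0, 0, 0, 0],
    [0, 2, 0, 0, 0, 0],
  ],
)

```text
time: 33.5
tool_pos: [538.3, 251.4, -10.4]
tcp_rot: [-180.0, 0.0, 91.9]
ft_force: [-0.4, -1.1, -0.3]
finger_gap: -0.4
grip_force: 0.0
```

>>> apply_moves(
  rows=[
    [0, 2, 0, 0, 0, 0],
    [0, 1, 0, 0, 0, 0],
    [0, 1, 0, 0, 0, 0],
    [0, 1, 0, 0, 0, 0],
    [0, 0, 0, 0, 0, 0],
  ],
)

```text
time: 34.12
tool_pos: [543.3, 251.6, -10.3]
tcp_rot: [180.0, -0.0, 91.9]
ft_force: [0.5, 0.4, 0.8]
finger_gap: 0.2
grip_force: 0.0
```

>>> apply_moves(
  rows=[
    [0, 1, 0, 0, 0, 0],
    [0, 1, 0, 0, 0, 0],
    [0, 1, 0, 0, 0, 0],
    [0, 0, 0, 0, 0, 0],
    [0, 0, 0, 0, 0, 0],
  ],
)

```text
time: 34.75
tool_pos: [545.4, 251.7, -10.3]
tcp_rot: [-179.9, 0.0, 91.9]
ft_force: [-5.6, -1.0, 4.1]
finger_gap: -0.1
grip_force: 2.6
```

>>> apply_moves(
  rows=[
    [0, 1, 0, 0, 0, 0],
    [0, 1, 0, 0, 0, 0],
    [0, 1, 0, 0, 0, 0],
    [0, 0, 0, 0, 0, 0],
    [0, 0, 0, 0, 0, 0],
  ],
)

```text
time: 35.38
tool_pos: [545.5, 251.7, -10.5]
tcp_rot: [-179.6, 0.1, 91.9]
ft_force: [-20.6, -2.0, 16.1]
finger_gap: -0.3
grip_force: 10.1
```

It stays put at 20 N, well above the sliding friction, so it is home. Back off and hand in.

>>> apply_moves(
  rows=[
    [0, -5, 0, 0, 0, 0],
    [0, -10, 0, 0, 0, 0],
    [0, -20, -10, 0, 0, 0],
    [0, -30, -40, 0, 0, 0],
    [0, -30, -40, 0, 0, 0],
  ],
)

```text
time: 36.0
tool_pos: [452.8, 248.3, 80.0]
tcp_rot: [-180.0, 0.0, 91.9]
ft_force: [0.2, 1.0, 1.4]
finger_gap: -0.2
grip_force: 0.0
```

>>> apply_moves(
  rows=[
    [0, -20, -20, 0, 0, 0],
    [0, 0, 0, 0, 0, 0],
    [0, 0, 0, 0, 0, 0],
    [0, 0, 0, 0, 0, 0],
    [0, 0, 0, 0, 0, 0],
  ],
)

```text
time: 36.62
tool_pos: [434.1, 247.6, 98.5]
tcp_rot: [-179.9, 0.0, 91.9]
ft_force: [-0.5, -0.8, -0.7]
finger_gap: -0.2
grip_force: 0.0
```

```bash
python3 - <<'E'
from h import *
p,d=eyes.snapshot('top')
for n in ('tray_center','tray_handle','lid_stand','lid_table','jar_mid'): print(n,[(np.round(x['xyz']),round(x['confidence'],2)) for x in models.place_of(n,'top')[:1]])
print(sense()['ft_force'],job.hand_in())
E
```

```text
tray_center [(array([684., 258.,  19.]), 0.85)]
tray_handle [(array([562., 252.,  31.]), 0.95)]
lid_stand [(array([714., 253.,  53.]), 0.93)]
lid_table [(array([608., 504.,   3.]), 0.9)]
jar_mid [(array([694.,  -9.,  -3.]), 0.83)]
the job is handed in; nothing more can be done
[-0.11669952  0.36516957 -0.16409489] None
```

The job is handed in after about 37 s, with no verdict returned: the tray was set down and released at the mouth, then slid under the screen until it held still against the back stop at 20 N, and the last views showed the jar, lids and scoop I checked where they were.

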